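# Slide the bench block into its recess

## Robot

A 6-joint arm with a two-finger parallel gripper is mounted at the origin on the work surface; the furniture and walls round the work are solid. World frame = base frame: x ahead of the robot, y to its left, z up, the work surface at z = 0. Lengths are in m, angles in rad, forces in N, time in s.
With the tool pointing down it reaches from about 0.225 to 0.875 m from the base axis. Payload 3.4 kg.
Tool frame: the origin (TCP) lies at the very end of the fingers, on their centre line; the grasp point (between the pads) lies behind it (manip.grasp_offset is the z of the grasp point in the tool frame, in m); z points along the fingers, y is the line along which they close (so a half turn about z gives the same grasp; the last joint's range is limited). The gripper opens to 85 mm and grips with 20 to 120 N. Pads are 22 mm wide; open, the fingers measure 114 mm over their backs; the gripper's body (76 mm by 85 mm) begins 54 mm behind the grasp point. The pads swing forward as they close: fully open they stand 13 mm farther back than shut.
Start: joints at [1.14, 0.276, 1.505, -0, 1.361, -0.121], TCP at [0.175, 0.548, 0.21] pointing down, gripper open.
Joint ranges: [-2.89, 2.89], [-0.75, 2.08], [0.22, 2.7], [-1.18, 4.32], [0.11, 2.71], [-2.7, 2.7]. Speed limits (rad/s): [2.57, 2.57, 3.14, 3.14, 3.14, 3.14].

## Interface

Orientations are given as a unit quaternion [w, x, y, z].
In Python, from rig import manip gives the robot as it stands.
- The arm moves only by the shell command python3 -m pendant 'ROWS' [FORCE]. ROWS is JSON, a list of rows, each an object of numbers: "dx", "dy", "dz": the shift along the tool's x, y, z in m; "rx", "ry", "rz": the turn, a rotation vector about the tool's x, y, z in degrees; "hand": the finger opening in m, from 0 to 0.0854. In form: [{"dx": .., "dy": .., "dz": .., "rx": .., "ry": .., "rz": .., "hand": ..}, ...]. A call has 1 to 12 rows; each row shifts and turns the commanded pose from where the row before left it, along the tool's axes as they then stand; what a row does not reach is not made up. A row lasts 1/12 s, in which the tool goes at most 41.7 mm and 7.16 degrees, less where a joint would pass 70% of its speed; a pose out of reach is approached as far as the arm can. A call is refused whole if a number of a shift passes 0.0417 or a number of a turn 7.16, either way. A call with a gripper value outside its range is refused whole. The fingers move at their own pace and stop on an object; FORCE is the grip in N (left out, the last holds). Time passes only in rows, so rows that do not move let the fingers close. It gives the time, the measured TCP pose, the force, the opening and the grip force at its end, in the units of the state.
- manip.get_state(): the state, without advancing time (a new reading comes with each control period).
- manip.get_image(name): name is "side" or "top" or "wrist"; returns a dict with "frame" (480x640x3 uint8, red, green, blue), "fx", "fy", "cx", "cy" (pixels), "position" and "attitude" of the camera in the world; the wrist camera has in their place "mount" (4x4, takes a point from camera to tool coordinates, whose origin is the TCP and whose axes are the flange's). Camera axes: x right, y up, looking along -z (the intrinsics and any distortion apply to the point x, -y, -z); pixel columns grow to the right and rows downward; lengths in m; the calibration is good to about 2 mm. The wrist camera is an equidistant fisheye: a pixel r from the principal point sees the ray r / f radians off the axis. A picture is of the moment at which its call begins: read the wrist's pose just before it. There is no depth.
- manip.sign_off(): hands the job in; it is judged then, once.
The state is a dict: "clock": time; "qpos": joint angles; "qd": joint speeds; "effort": joint torques, N m; "position": TCP position; "ee_rot": TCP orientation; "contact_force": force on the tool from outside, world axes, zero at the start; "moment": the same for the moment, N m; "width": finger opening in m; "gripper_force": force on a finger pad.
Only numpy, scipy, OpenCV 4.12 (cv2) and the standard library are available. Lean on these libraries where they do the work, as an engineer would, in place of code of your own. Each camera call takes 0.05 s, during which the arm holds its last target. There are 200 camera calls.

## Task

Slide the larger of the two steel bench blocks along the wooden base board until it drops into the board's recess and lies flat on the bottom. Keep it down on the board all the way, do not lift it, and leave the smaller block where it is.

Things in the scene. Friction and masses are not known exactly. Their poses are not given: they have to be found in the camera images.
- steel_block: The larger bench block: plain ground steel, 58 mm (its x) x 88 mm (its y) x 26 mm high, 0.65 to 0.95 kg, loose. Origin at the centre of its underside, z up. It starts flat on the board's upper face, to one side of the recess or the other, its 58 mm side about along the board's length (within 8 degrees), so that it can be gripped or straddled across the 58 mm and slid along the board.
- steel_block_small: The smaller bench block, same steel: 40 mm (x) x 62 mm (y) x 24 mm high. Origin at the centre of its underside. It stands on the board on the other side of the recess and must stay there.
- base_board: Fixed light wooden base board lying on the bench, 150 mm (its x) x 360 mm (its y, the length along which the blocks slide) x 17 mm high, flat and without rims. Origin at the centre of its underside.
- recess (a point): Centre of the mouth of the cork-lined recess in the middle of the board, level with the board's upper face (17 mm above the bench); axes as the board's. The recess is 106 mm (x) x 76 mm (y, along the board) and 8 mm deep, so the large block, turned with its 58 mm along the board, has 9 mm to spare on every side, and stands 18 mm out of it when seated.

How it is judged:
By the outcome, as a careful person would: the job done as asked, in the order asked, and still so for the second after the job is handed in, with the robot touching nothing.
It also fails if it takes over 34 s, if anything falls off the work surface, if the arm or the gripper's body presses on something with over 40 N, if the wrist force passes 120 N, or if a joint passes its speed limit or range.

## Working session

There is one attempt and no reset: what is moved stays moved. The work goes in short steps, Python scripts to look and compute and a shell command to move; the robot and the scene stay as the last step left them, time stands still between calls to the robot, and variables do not carry over. Pictures are saved under pics/ and viewed, at most 10 in all, crops included, and the job is handed in when it is done.

```bash
mkdir -p pics; python3 - <<'E'
from rig import manip
import cv2
print(manip.get_state(), manip.grasp_offset)
for n in("top","side"):
    d=manip.get_image(n); cv2.imwrite(f"pics/{n}0.png",d["frame"][:,:,::-1])
    print(n,{k:v for k,v in d.items() if k!="frame"})
E
```

```text
{'clock': 0.0, 'qpos': array([ 1.13996311e+00,  2.76605008e-01,  1.50610855e+00,  2.86233719e-06,
        1.36068908e+00, -1.21022370e-01]), 'qd': array([ 4.36653501e-05,  1.87692497e-04, -4.03741653e-04,  1.25085788e-03,
        1.26299218e-03,  5.04048766e-04]), 'effort': array([-2.43928853e-04, -4.16773152e+01, -2.45808667e+01,  2.22140829e-04,
        1.06231787e-02,  6.18913901e-06]), 'position': array([0.17508993, 0.54711597, 0.20864382]), 'ee_rot': array([-2.47902902e-04,  1.54286889e-01,  9.88025676e-01, -8.70379650e-04]), 'contact_force': array([-0.10905721, -0.11838884,  0.11038099]), 'moment': array([-0.0107087,  0.0138936,  0.0305085]), 'gripper_force': 0.0, 'width': 0.0853834377504572} -0.0187
top {'fx': 453.11757331129274, 'fy': 453.11757331129274, 'cx': 322.3521341395632, 'cy': 237.636714741616, 'position': array([ 0.37967666, -0.0316437 ,  0.89420945]), 'attitude': array([ 0.71454356,  0.04846798, -0.06868331, -0.69452211])}
side {'fx': 433.33301100597646, 'fy': 433.33301100597646, 'cx': 313.05525787753857, 'cy': 243.26192168143578, 'position': array([-0.01533462, -0.42462857,  0.55999341]), 'attitude': array([ 0.80824465,  0.37940272, -0.1887746 , -0.40884999])}
```

View pics/top0.png

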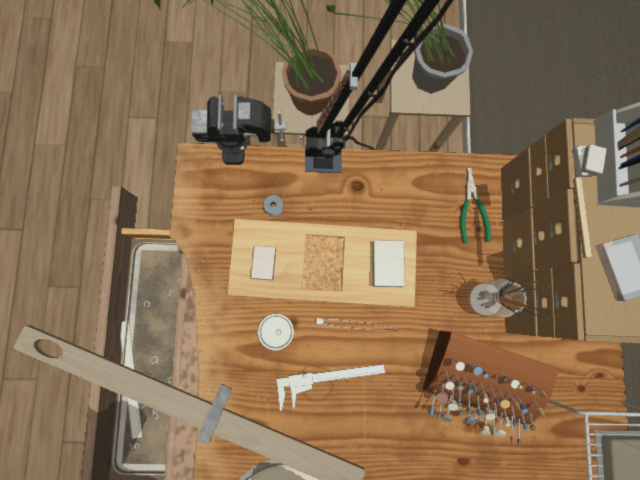

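The top view shows the board (corners about 234,221; 417,230; 414,305; 229,296), with the large block near (389,263), the recess near (323,263) and the small block near (263,262). I'll enlarge it and look from the side.

```bash
python3 - <<'E'
import cv2
a=cv2.imread("pics/top0.png")[215:311,222:422]
cv2.imwrite("pics/crop0.png",cv2.resize(a,None,fx=4,fy=4,interpolation=cv2.INTER_CUBIC))
E
```

```text
(no output)
```

View pics/crop0.png

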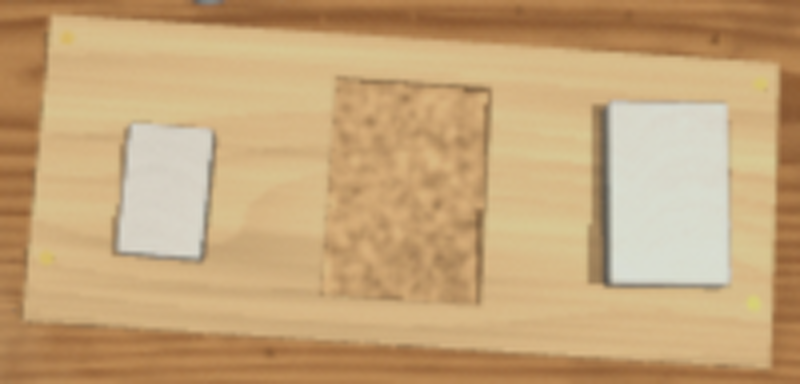

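View pics/side0.png

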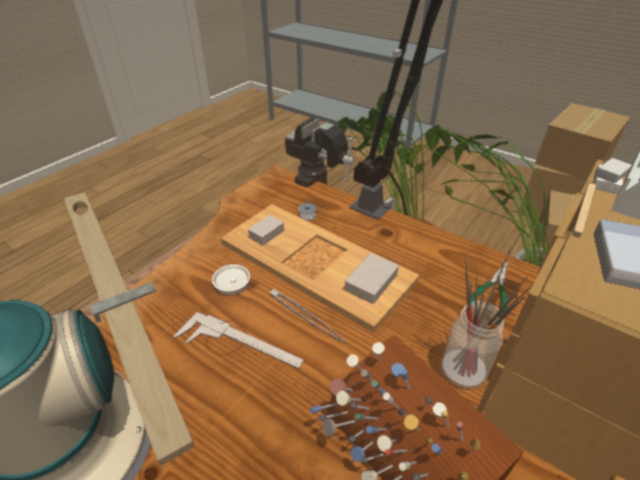

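The crop shows the large block's top-face corners at crop (609,102), (729,102), (729,286), (607,285). The recess corners are at (336,77), (491,88), (480,304), (321,295). The board corners are at (50,15), (779,64), (770,368), (24,319). The side view agrees, and shows a lamp behind the board and a plank near the base. Next I'll convert these to world positions.

```bash
cat > h.py <<'E'
import numpy as np
from scipy.spatial.transform import Rotation as R
T=dict(f=453.11757,c=(322.35213,237.63671),p=np.array([.37967666,-.0316437,.89420945]),q=[.71454356,.04846798,-.06868331,-.69452211])
S=dict(f=433.33301,c=(313.05526,243.26192),p=np.array([-.01533462,-.42462857,.55999341]),q=[.80824465,.37940272,-.1887746,-.40884999])
rot=lambda q:R.from_quat(np.roll(q,-1))
def ray(C,u,v): return rot(C["q"]).apply([(u-C["c"][0])/C["f"],-(v-C["c"][1])/C["f"],-1])
def at(C,u,v,z):
    d=ray(C,u,v); return C["p"]+d*(z-C["p"][2])/d[2]
def tri(a,b):
    d1,d2=ray(T,*a),ray(S,*b); A=np.c_[d1,-d2]; s=np.linalg.lstsq(A,S["p"]-T["p"],rcond=None)[0]
    return T["p"]+d1*s[0],S["p"]+d2*s[1]
E
python3 - <<'E'
from h import *
np.set_printoptions(precision=4,suppress=True)
for n,z,P in(("block",.043,[(609,102),(729,102),(729,286),(607,285)]),("recess",.017,[(336,77),(491,88),(480,304),(321,295)]),("board",.017,[(50,15),(779,64),(770,368),(24,319)]),("small",.041,[(131,123),(214,129),(203,261),(118,253)])):
    X=np.array([at(T,221.6+u/4,214.6+v/4,z)[:2] for u,v in P]); L=X[1]-X[0]+X[2]-X[3]; W=X[3]-X[0]+X[2]-X[1]
    ang=lambda v:np.degrees(np.arctan2(v[1],v[0]))
    print(n,X.mean(0),"len",np.linalg.norm(L)/2,np.linalg.norm(W)/2,"ang",ang(L),ang(W))
# side check block top corners
print("side block centre",at(S,372,272,.043))
for a,b in(((48,348),(80,205)),((350,475),(170,450)),((325,165),(370,205))): print(tri(a,b))
E
```

```text
block [ 0.478  -0.1814] len 0.057650233181689874 0.08743932656625858 ang -88.5561464306135 179.77931868036086
recess [ 0.4788 -0.0582] len 0.07656237306334604 0.10629526494433403 ang -91.98964941010195 178.04965299613028
board [ 0.479  -0.0583] len 0.359706723381114 0.1488881958031167 ang -92.13935893952817 178.18759663027188
small [0.4722 0.0559] len 0.03964164965251396 0.06218821489265077 ang -93.10989275108506 177.5093309254816
side block centre [ 0.4789 -0.1823  0.043 ]
(array([0.3045, 0.4439, 0.0249]), array([0.3051, 0.4435, 0.0246]))
(array([ 0.0846, -0.1187, -0.0095]), array([ 0.0821, -0.1167, -0.0089]))
(array([ 0.6747, -0.0563,  0.0199]), array([ 0.6786, -0.0617,  0.0214]))
```

Everything fits the known sizes. The block is at (0.478, -0.181), the recess is 123 mm towards +y, and the board is turned -2°. I'll turn the fingers to the board's direction and travel above the block.

```bash
python3 -m pendant '[{"rz":-5.2},{"rz":-5.2},{"rz":-5.2},{"dx":-0.0149,"dy":-0.0326},{"dx":-0.0149,"dy":-0.0326},{"dx":-0.0149,"dy":-0.0326},{"dx":-0.0149,"dy":-0.0326},{"dx":-0.0149,"dy":-0.0326},{"dx":-0.0149,"dy":-0.0326},{"dx":-0.0149,"dy":-0.0326},{"dx":-0.0149,"dy":-0.0326},{"dx":-0.0149,"dy":-0.0326}]' 20
python3 -m pendant '[{"dx":-0.0149,"dy":-0.0326},{"dx":-0.0149,"dy":-0.0326},{"dx":-0.0149,"dy":-0.0326},{"dx":-0.0149,"dy":-0.0326},{"dx":-0.0149,"dy":-0.0326},{"dx":-0.0149,"dy":-0.0326},{"dx":-0.0149,"dy":-0.0326},{"dx":-0.0149,"dy":-0.0326},{"dx":-0.0149,"dy":-0.0326},{"dx":-0.0149,"dy":-0.0326},{"dx":-0.0149,"dy":-0.0326},{"dx":-0.0149,"dy":-0.0326}]'
python3 -m pendant '[{"dx":-0.0149,"dy":-0.0326},{"dz":0}]'
cat > where.py <<'E'
from h import *; from rig import manip
s=manip.get_state(); r=rot(s["ee_rot"]); import sys
t=np.array(eval(sys.argv[1]))-s["position"]; Rd=R.from_euler("z",88,degrees=True)*R.from_matrix(np.array([[0,1,0],[1,0,0],[0,0,-1]]))
np.set_printoptions(precision=4,suppress=True)
print(s["clock"],s["position"],s["width"],s["contact_force"],s["gripper_force"],"tool shift",r.inv().apply(t),"turn",np.degrees((r.inv()*Rd).as_rotvec()), r.as_matrix()[:,1])
E
python3 where.py '[.478,-.181,.06]'
```

```text
0.1 [0.1751 0.5471 0.2087] 0.08559301393148608 [-0.7112  0.5183  0.6874] 0.0 tool shift [-0.5106 -0.6008  0.1496] turn [ -0.0958  -0.0277 -15.7518] [ 0.3049  0.9524 -0.0017]invalid input
invalid input
invalid input
```

The rows need every key.

```bash
python3 -m pendant '[{"dx":0,"dy":0,"dz":0,"rx":0,"ry":0,"rz":-5.2,"hand":0.085},{"dx":0,"dy":0,"dz":0,"rx":0,"ry":0,"rz":-5.2,"hand":0.085},{"dx":0,"dy":0,"dz":0,"rx":0,"ry":0,"rz":-5.2,"hand":0.085}]' 20; python3 where.py '[.478,-.181,.06]'
```

```text
clock: 0.35
position: [0.1752, 0.5473, 0.209]
ee_rot: [-0.0, 0.017, 1.0, -0.0]
contact_force: [-0.0, -1.4, -0.9]
width: 0.0851
gripper_force: 0.0
0.35 [0.1752 0.5473 0.209 ] 0.08512926178990372 [-0.0489 -1.3962 -0.8647] 0.0 tool shift [-0.3268 -0.7178  0.1495] turn [-0.0559 -0.0238  0.1088] [ 0.033   0.9995 -0.001 ]
```

```bash
python3 -m pendant '[{"dx":-0.015,"dy":-0.033,"dz":0,"rx":0,"ry":0,"rz":0,"hand":0.085},{"dx":-0.015,"dy":-0.033,"dz":0,"rx":0,"ry":0,"rz":0,"hand":0.085},{"dx":-0.015,"dy":-0.033,"dz":0,"rx":0,"ry":0,"rz":0,"hand":0.085},{"dx":-0.015,"dy":-0.033,"dz":0,"rx":0,"ry":0,"rz":0,"hand":0.085},{"dx":-0.015,"dy":-0.033,"dz":0,"rx":0,"ry":0,"rz":0,"hand":0.085},{"dx":-0.015,"dy":-0.033,"dz":0,"rx":0,"ry":0,"rz":0,"hand":0.085},{"dx":-0.015,"dy":-0.033,"dz":0,"rx":0,"ry":0,"rz":0,"hand":0.085},{"dx":-0.015,"dy":-0.033,"dz":0,"rx":0,"ry":0,"rz":0,"hand":0.085},{"dx":-0.015,"dy":-0.033,"dz":0,"rx":0,"ry":0,"rz":0,"hand":0.085},{"dx":-0.015,"dy":-0.033,"dz":0,"rx":0,"ry":0,"rz":0,"hand":0.085},{"dx":-0.015,"dy":-0.033,"dz":0,"rx":0,"ry":0,"rz":0,"hand":0.085}]' 
python3 -m pendant '[{"dx":-0.015,"dy":-0.033,"dz":0,"rx":0,"ry":0,"rz":0,"hand":0.085},{"dx":-0.015,"dy":-0.033,"dz":0,"rx":0,"ry":0,"rz":0,"hand":0.085},{"dx":-0.015,"dy":-0.033,"dz":0,"rx":0,"ry":0,"rz":0,"hand":0.085},{"dx":-0.015,"dy":-0.033,"dz":0,"rx":0,"ry":0,"rz":0,"hand":0.085},{"dx":-0.015,"dy":-0.033,"dz":0,"rx":0,"ry":0,"rz":0,"hand":0.085},{"dx":-0.015,"dy":-0.033,"dz":0,"rx":0,"ry":0,"rz":0,"hand":0.085},{"dx":-0.015,"dy":-0.033,"dz":0,"rx":0,"ry":0,"rz":0,"hand":0.085},{"dx":-0.015,"dy":-0.033,"dz":0,"rx":0,"ry":0,"rz":0,"hand":0.085},{"dx":-0.015,"dy":-0.033,"dz":0,"rx":0,"ry":0,"rz":0,"hand":0.085},{"dx":-0.015,"dy":-0.033,"dz":0,"rx":0,"ry":0,"rz":0,"hand":0.085},{"dx":0,"dy":0,"dz":0,"rx":0,"ry":0,"rz":0,"hand":0.085}]' ; python3 where.py '[.478,-.181,.06]'
```

```text
clock: 1.27
position: [0.3265, 0.177, 0.2094]
ee_rot: [0.0, 0.019, 1.0, 0.0]
contact_force: [1.2, -0.2, 0.3]
width: 0.0852
gripper_force: 0.0
clock: 2.18
position: [0.467, -0.163, 0.2089]
ee_rot: [0.001, 0.021, 1.0, -0.002]
contact_force: [0.3, -0.3, -0.1]
width: 0.0849
gripper_force: 0.0
2.1833 [ 0.467  -0.163   0.2089] 0.08490400678864819 [ 0.3173 -0.3281 -0.0614] 0.0 tool shift [-0.0115 -0.0169  0.149 ] turn [-0.2379  0.126  -0.3987] [ 0.0419  0.9991 -0.0041]
```

Next I'll descend to just above the block (TCP 0.07) and check with the wrist camera.

```bash
python3 -m pendant '[{"dx":-0.006,"dy":-0.009,"dz":0.03,"rx":0,"ry":0,"rz":-0.4,"hand":0.085},{"dx":-0.005,"dy":-0.009,"dz":0.035,"rx":0,"ry":0,"rz":0,"hand":0.085},{"dx":0,"dy":0,"dz":0.035,"rx":0,"ry":0,"rz":0,"hand":0.085},{"dx":0,"dy":0,"dz":0.035,"rx":0,"ry":0,"rz":0,"hand":0.085},{"dx":0,"dy":0,"dz":0,"rx":0,"ry":0,"rz":0,"hand":0.085},{"dx":0,"dy":0,"dz":0,"rx":0,"ry":0,"rz":0,"hand":0.085}]' >/dev/null; python3 where.py '[.478,-.181,.022]'
python3 - <<'E'
from rig import manip
import cv2
d=manip.get_image("wrist"); cv2.imwrite("pics/w1.png",d["frame"][:,:,::-1])
a=manip.get_image("top")["frame"][205:325,222:442,::-1]; cv2.imwrite("pics/t1.png",cv2.resize(a,None,fx=3,fy=3))
E
```

```text
2.6833 [ 0.4729 -0.1739  0.0732] 0.08517172641565977 [-0.9367  0.308   0.2607] 0.0 tool shift [-0.0056 -0.007   0.0512] turn [ 0.1403 -0.2602  0.253 ] [0.0305 0.9995 0.0025]
```

View pics/w1.png

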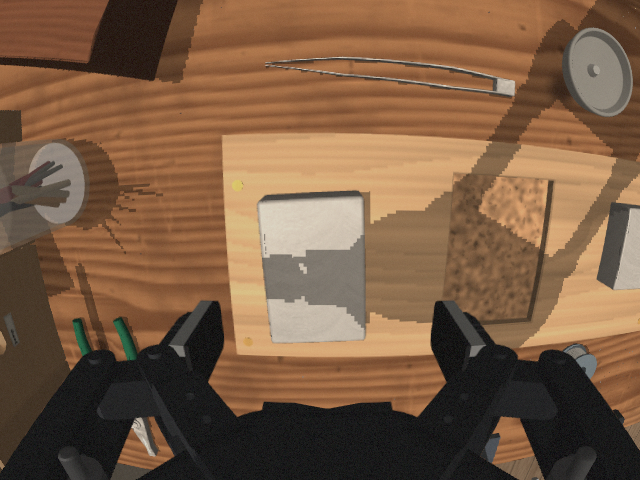

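The wrist view shows the block (262..365, 192..342) slightly left of the finger centre (about 328). That matches the 7 mm correction still due, and there is free room on both sides. I'll correct and descend.

```bash
python3 -m pendant '[{"dx":-0.006,"dy":-0.007,"dz":0.01,"rx":0,"ry":0,"rz":0.25,"hand":0.085},{"dx":0,"dy":0,"dz":0.015,"rx":0,"ry":0,"rz":0,"hand":0.085},{"dx":0,"dy":0,"dz":0.015,"rx":0,"ry":0,"rz":0,"hand":0.085},{"dx":0,"dy":0,"dz":0.01,"rx":0,"ry":0,"rz":0,"hand":0.085},{"dx":0,"dy":0,"dz":0,"rx":0,"ry":0,"rz":0,"hand":0.085},{"dx":0,"dy":0,"dz":0,"rx":0,"ry":0,"rz":0,"hand":0.085}]' >/dev/null; python3 where.py '[.478,-.181,.022]'
```

```text
3.2833 [ 0.4808 -0.1825  0.0248] 0.08487122123302826 [0.4171 0.4635 0.458 ] 0.0 tool shift [0.0029 0.0014 0.0028] turn [-0.0149  0.0388 -0.0023] [ 0.0349  0.9994 -0.0003]
```

Gently closing on the block will square it to the board. I'll then look at width and force.

```bash
python3 -m pendant '[{"dx":0,"dy":0.001,"dz":0.003,"rx":0,"ry":0,"rz":0,"hand":0.07},{"dx":0,"dy":0,"dz":0,"rx":0,"ry":0,"rz":0,"hand":0.064},{"dx":0,"dy":0,"dz":0,"rx":0,"ry":0,"rz":0,"hand":0.060},{"dx":0,"dy":0,"dz":0,"rx":0,"ry":0,"rz":0,"hand":0.057},{"dx":0,"dy":0,"dz":0,"rx":0,"ry":0,"rz":0,"hand":0.057},{"dx":0,"dy":0,"dz":0,"rx":0,"ry":0,"rz":0,"hand":0.057}]' 20; python3 where.py '[.478,-.181,.022]'
```

```text
clock: 3.78
position: [0.4804, -0.1813, 0.0217]
ee_rot: [0.0, 0.017, 1.0, -0.0]
contact_force: [-0.1, 0.1, 0.0]
width: 0.0572
gripper_force: 0.0
3.7833 [ 0.4804 -0.1813  0.0217] 0.05715006073970137 [-0.1217  0.071   0.0139] 0.0 tool shift [ 0.0024  0.0002 -0.0003] turn [-0.0077  0.0255  0.0025] [ 0.0349  0.9994 -0.0001]
```

```bash
python3 - <<'E'
from rig import manip
import cv2
d=manip.get_image("wrist"); cv2.imwrite("pics/w2.png",d["frame"][:,:,::-1])
E
```

```text
(no output)
```

View pics/w2.png

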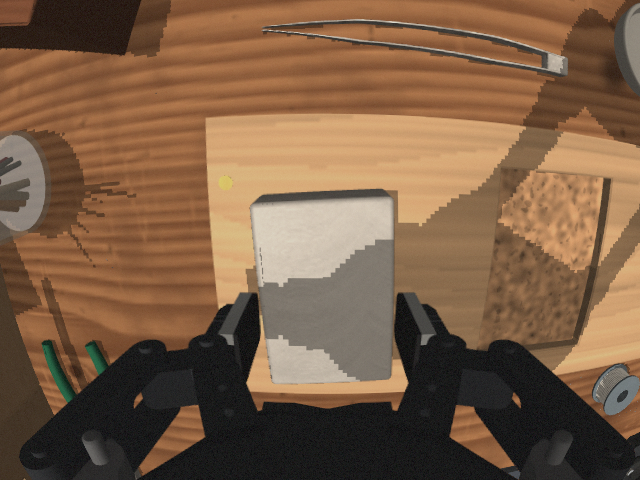

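The pads stand on both sides of the block (about 258 and 398 px), just about touching it. I'll close a little more to confirm contact.

```bash
python3 -m pendant '[{"dx":0,"dy":0,"dz":0,"rx":0,"ry":0,"rz":0,"hand":0.054},{"dx":0,"dy":0,"dz":0,"rx":0,"ry":0,"rz":0,"hand":0.054},{"dx":0,"dy":0,"dz":0,"rx":0,"ry":0,"rz":0,"hand":0.054}]' 20
```

```text
clock: 4.08
position: [0.4803, -0.1812, 0.0215]
ee_rot: [0.0, 0.017, 1.0, 0.0]
contact_force: [-0.5, 0.2, -0.1]
width: 0.0538
gripper_force: 0.0
```

The width reads 53.8 mm with no force, which is odd for a 58 mm block. I'll look again.

```bash
python3 - <<'E'
from rig import manip
import cv2,numpy as np
d=manip.get_image("wrist"); print({k:v for k,v in d.items() if k!="frame"})
s=manip.get_image("side")
a=cv2.resize(d["frame"][170:420,190:460],None,fx=1.45,fy=1.45); b=cv2.resize(s["frame"][200:330,290:430],(391,362),interpolation=cv2.INTER_CUBIC)
cv2.imwrite("pics/c3.png",np.hstack([a[:362,:391],b])[:,:,::-1])
print(manip.get_state()["width"])
E
```

```text
{'fx': 371.64829954431775, 'fy': 371.64829954431775, 'cx': 326.8441470896487, 'cy': 242.44152947063336, 'mount': array([[ 9.56259506e-04,  9.60487515e-01,  2.78321431e-01,
         6.99374706e-02],
       [ 9.99999429e-01, -1.05153102e-03,  1.93026653e-04,
         1.95077701e-04],
       [ 4.78063307e-04,  2.78321087e-01, -9.60487972e-01,
        -1.63777686e-01],
       [ 0.00000000e+00,  0.00000000e+00,  0.00000000e+00,
         1.00000000e+00]])}
0.05362241087238008
```

View pics/c3.png

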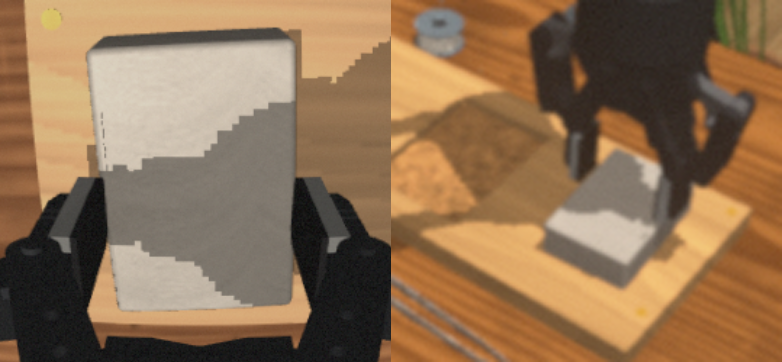

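```bash
python3 - <<'E'
from h import *
M=np.array([[9.5626e-04,.960487515,.278321431,.0699374706],[1,-1.0515e-3,1.93e-4,1.95e-4],[4.78e-4,.278321087,-.960487972,-.163777686]])
def wr(u,v):
    x,y=u-326.844,v-242.4415; r=np.hypot(x,y); t=r/371.648; return M[:,:3]@np.array([np.sin(t)*x/r,-np.sin(t)*y/r,-np.cos(t)])
for u,v in((190+293/1.45,170+178/1.45),(190+107/1.45,170+178/1.45),(190+323/1.45,170+178/1.45)):
    d=wr(u,v)
    for h in(.027,.029): 
        s=(np.sign(d[1])*h-M[1,3])/d[1]; print(u,v,h,"tool pt at width",M[:,3]+s*d)
    s=(.011-M[0,3])/d[0]; print(" at tool x=.011",M[:,3]+s*d)
for n,u,v in(("lead tip",290+(575-391)*140/391,200+178*130/362),("trail tip",290+(665-391)*140/391,200+220*130/362)):
    for y in((-.181+.03) if n[0]=="l" else -.181-.03,):
        d=ray(S,u,v); s=(y-S["p"][1])/d[1]; print(n,S["p"]+s*d)
E
```

```text
392.0689655172414 292.7586206896552 0.027 tool pt at width [ 0.00827455  0.027      -0.02519453]
392.0689655172414 292.7586206896552 0.029 tool pt at width [ 0.0036737   0.029      -0.01485443]
 at tool x=.011 [ 0.011       0.02581524 -0.03131978]
263.7931034482759 292.7586206896552 0.027 tool pt at width [ 0.00517279 -0.027      -0.01833247]
263.7931034482759 292.7586206896552 0.029 tool pt at width [ 0.0004098  -0.029      -0.00763601]
 at tool x=.011 [ 0.011      -0.02455313 -0.03141893]
412.7586206896552 292.7586206896552 0.027 tool pt at width [ 0.02337909  0.027      -0.05941954]
412.7586206896552 292.7586206896552 0.029 tool pt at width [ 0.01990523  0.029      -0.05163307]
 at tool x=.011 [ 0.011       0.034127   -0.03167246]
lead tip [ 0.47632017 -0.151       0.04677558]
trail tip [ 0.48496172 -0.211       0.03793005]
```

```bash
python3 - <<'E'
from h import *
M=np.array([[9.5626e-04,.960487515,.278321431,.0699374706],[1,-1.0515e-3,1.93e-4,1.95e-4],[4.78e-4,.278321087,-.960487972,-.163777686]])
def wr(u,v):
    x,y=u-326.844,v-242.4415; r=np.hypot(x,y); t=r/371.648; return M[:,:3]@np.array([np.sin(t)*x/r,-np.sin(t)*y/r,-np.cos(t)])
c=lambda u,v:wr(190+u/1.45,170+v/1.45)
P=[c(91,50),c(294,40),c(291,304),c(119,310)]
for z in(-.01,-.0215,-.03):
    X=[M[:,3]+d*(z-M[2,3])/d[2] for d in P]; print(z,np.round(X,4)[:,:2].tolist(),[np.round(np.linalg.norm(X[i]-X[(i+1)%4]),4) for i in range(4)])
from rig import manip
print(manip.get_state()["qpos"],manip.get_state()["position"])
E
```

```text
-0.01 [[0.0422, -0.0314], [0.0451, 0.028], [-0.0481, 0.0331], [-0.0507, -0.0281]] [np.float64(0.0594), np.float64(0.0934), np.float64(0.0612), np.float64(0.0929)]
-0.0215 [[0.0442, -0.029], [0.047, 0.0259], [-0.0393, 0.0306], [-0.0417, -0.026]] [np.float64(0.055), np.float64(0.0864), np.float64(0.0566), np.float64(0.086)]
-0.03 [[0.0458, -0.0273], [0.0484, 0.0244], [-0.0327, 0.0288], [-0.035, -0.0244]] [np.float64(0.0517), np.float64(0.0812), np.float64(0.0533), np.float64(0.0808)]
[-4.96476901e-01  3.65527224e-01  1.90402704e+00  1.38922539e-04
  8.72035966e-01 -2.03239471e+00] [ 0.48030723 -0.18122387  0.02147457]
```

The block's top face measures right, at 0.0215 m above the TCP level, and it is still 3° off and untouched. So at this opening the fingertips are about 20 mm behind the TCP, just above the block. I'll open and descend in small guarded steps.

```bash
python3 -m pendant '[{"dx":0,"dy":0,"dz":0,"rx":0,"ry":0,"rz":0,"hand":0.076},{"dx":0,"dy":0,"dz":0,"rx":0,"ry":0,"rz":0,"hand":0.076},{"dx":0,"dy":0,"dz":0,"rx":0,"ry":0,"rz":0,"hand":0.076},{"dx":0,"dy":0,"dz":0,"rx":0,"ry":0,"rz":0,"hand":0.076}]' 20; python3 -m pendant '[{"dx":0,"dy":0,"dz":0.003,"rx":0,"ry":0,"rz":0,"hand":0.076},{"dx":0,"dy":0,"dz":0.003,"rx":0,"ry":0,"rz":0,"hand":0.076},{"dx":0,"dy":0,"dz":0.002,"rx":0,"ry":0,"rz":0,"hand":0.076},{"dx":0,"dy":0,"dz":0,"rx":0,"ry":0,"rz":0,"hand":0.076}]'
```

```text
clock: 4.52
position: [0.4803, -0.1812, 0.0215]
ee_rot: [0.0, 0.017, 1.0, 0.0]
contact_force: [0.6, 0.3, 0.2]
width: 0.0757
gripper_force: 0.0
clock: 4.85
position: [0.4798, -0.1809, 0.0128]
ee_rot: [-0.001, 0.017, 1.0, 0.0]
contact_force: [0.4, -0.6, -0.4]
width: 0.0759
gripper_force: 0.0
```

```bash
python3 -m pendant '[{"dx":0,"dy":0,"dz":0.003,"rx":0,"ry":0,"rz":0,"hand":0.076},{"dx":0,"dy":0,"dz":0.002,"rx":0,"ry":0,"rz":0,"hand":0.076},{"dx":0,"dy":0,"dz":0,"rx":0,"ry":0,"rz":0,"hand":0.076}]'; python3 -m pendant '[{"dx":0,"dy":0,"dz":0,"rx":0,"ry":0,"rz":0,"hand":0.066},{"dx":0,"dy":0,"dz":0,"rx":0,"ry":0,"rz":0,"hand":0.062},{"dx":0,"dy":0,"dz":0,"rx":0,"ry":0,"rz":0,"hand":0.059},{"dx":0,"dy":0,"dz":0,"rx":0,"ry":0,"rz":0,"hand":0.056},{"dx":0,"dy":0,"dz":0,"rx":0,"ry":0,"rz":0,"hand":0.056},{"dx":0,"dy":0,"dz":0,"rx":0,"ry":0,"rz":0,"hand":0.056}]' 20
```

```text
clock: 5.1
position: [0.48, -0.181, 0.008]
ee_rot: [-0.0, 0.017, 1.0, 0.0]
contact_force: [0.7, -0.5, -0.9]
width: 0.0759
gripper_force: 0.0
clock: 5.6
position: [0.4804, -0.1814, 0.0089]
ee_rot: [0.0, 0.017, 1.0, -0.0]
contact_force: [-0.2, 0.3, 4.4]
width: 0.0577
gripper_force: 21.3
```

The block is now truly gripped and squared (57.7 mm, 21 N). I'll relax to a loose straddle, go 4 mm lower and push with the rear finger.

```bash
python3 -m pendant '[{"dx":0,"dy":0,"dz":0,"rx":0,"ry":0,"rz":0,"hand":0.071},{"dx":0,"dy":0,"dz":0,"rx":0,"ry":0,"rz":0,"hand":0.071},{"dx":0,"dy":0,"dz":0.002,"rx":0,"ry":0,"rz":0,"hand":0.071},{"dx":0,"dy":0,"dz":0.002,"rx":0,"ry":0,"rz":0,"hand":0.071},{"dx":0,"dy":0,"dz":0,"rx":0,"ry":0,"rz":0,"hand":0.071}]' 20
python3 -m pendant '[{"dx":0,"dy":0.004,"dz":0,"rx":0,"ry":0,"rz":0,"hand":0.071},{"dx":0,"dy":0.004,"dz":0,"rx":0,"ry":0,"rz":0,"hand":0.071},{"dx":0.0003,"dy":0.006,"dz":0,"rx":0,"ry":0,"rz":0,"hand":0.071},{"dx":0.0003,"dy":0.008,"dz":0,"rx":0,"ry":0,"rz":0,"hand":0.071},{"dx":0.0003,"dy":0.008,"dz":0,"rx":0,"ry":0,"rz":0,"hand":0.071},{"dx":0.0003,"dy":0.008,"dz":0,"rx":0,"ry":0,"rz":0,"hand":0.071},{"dx":0.0003,"dy":0.008,"dz":0,"rx":0,"ry":0,"rz":0,"hand":0.071},{"dx":0.0003,"dy":0.008,"dz":0,"rx":0,"ry":0,"rz":0,"hand":0.071},{"dx":0.0003,"dy":0.008,"dz":0,"rx":0,"ry":0,"rz":0,"hand":0.071},{"dx":0.0003,"dy":0.006,"dz":0,"rx":0,"ry":0,"rz":0,"hand":0.071},{"dx":0,"dy":0,"dz":0,"rx":0,"ry":0,"rz":0,"hand":0.071}]'
python3 where.py '[.479,-.052,.005]'
python3 - <<'E'
from rig import manip
import cv2
d=manip.get_image("wrist"); cv2.imwrite("pics/w4.png",d["frame"][:,:,::-1])
E
```

```text
clock: 6.02
position: [0.4799, -0.181, 0.0039]
ee_rot: [-0.0, 0.018, 1.0, 0.0]
contact_force: [0.1, 0.5, -1.0]
width: 0.071
gripper_force: 0.0
clock: 6.93
position: [0.4798, -0.1113, 0.0046]
ee_rot: [-0.0, 0.017, 1.0, 0.001]
contact_force: [-0.1, -0.6, 0.8]
width: 0.0709
gripper_force: 0.0
6.9333 [ 0.4798 -0.1113  0.0046] 0.07088069177855448 [-0.1354 -0.5557  0.8178] 0.0 tool shift [ 0.0029  0.0592 -0.0003] turn [ 0.0859 -0.0387  0.0421] [0.0342 0.9994 0.0015]
```

View pics/w4.png

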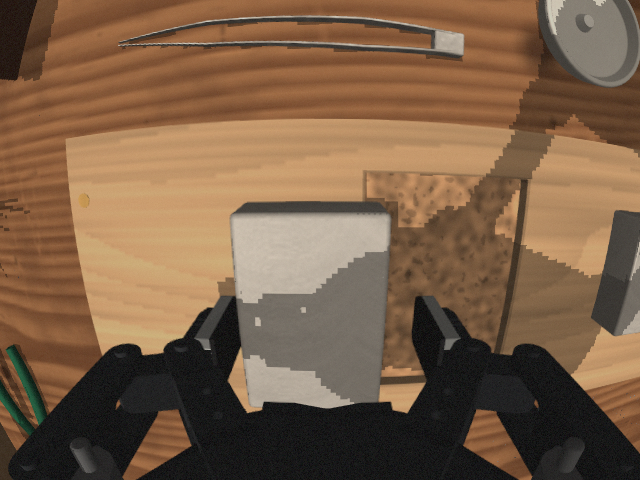

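The block (232..388 px) follows the rear finger and is well squared, with its front edge at the recess's rear lip. I'll check the sideways fit before going on.

```bash
python3 - <<'E'
from h import *
M=np.array([[9.5626e-04,.960487515,.278321431,.0699374706],[1,-1.0515e-3,1.93e-4,1.95e-4],[4.78e-4,.278321087,-.960487972,-.163777686]])
def wr(u,v,z):
    x,y=u-326.844,v-242.4415; r=np.hypot(x,y); t=r/371.648; d=M[:,:3]@np.array([np.sin(t)*x/r,-np.sin(t)*y/r,-np.cos(t)])
    return np.round(M[:,3]+d*(z-M[2,3])/d[2],4)[:2]
print("block far",wr(233,214,-.0384),wr(389,212,-.0384),"near",wr(251,406,-.0384),wr(379,404,-.0384))
print("recess",wr(364,171,-.0124),wr(526,180,-.0124),wr(500,380,-.0124),wr(385,384,-.0124))
E
```

```text
block far [ 0.044  -0.0328] [0.0446 0.0217] near [-0.0419 -0.0334] [-0.0399  0.023 ]
recess [0.0564 0.0153] [0.0555 0.0898] [-0.0525  0.0953] [-0.049   0.0299]
```

The sideways offset is about 1.3 mm of the 9 mm allowed, and about 57 mm of travel is left. I'll push it in slowly.

```bash
python3 -m pendant '[{"dx":0,"dy":0.005,"dz":0,"rx":0,"ry":0,"rz":0,"hand":0.071},{"dx":0,"dy":0.006,"dz":0,"rx":0,"ry":0,"rz":0,"hand":0.071},{"dx":0,"dy":0.006,"dz":0,"rx":0,"ry":0,"rz":0,"hand":0.071},{"dx":0,"dy":0.006,"dz":0,"rx":0,"ry":0,"rz":0,"hand":0.071},{"dx":0,"dy":0.006,"dz":0,"rx":0,"ry":0,"rz":0,"hand":0.071},{"dx":0,"dy":0.006,"dz":0,"rx":0,"ry":0,"rz":0,"hand":0.071},{"dx":0,"dy":0.006,"dz":0,"rx":0,"ry":0,"rz":0,"hand":0.071}]'
python3 -m pendant '[{"dx":0,"dy":0.005,"dz":0,"rx":0,"ry":0,"rz":0,"hand":0.071},{"dx":0,"dy":0.005,"dz":0,"rx":0,"ry":0,"rz":0,"hand":0.071},{"dx":0,"dy":0.005,"dz":0,"rx":0,"ry":0,"rz":0,"hand":0.071},{"dx":0,"dy":0.001,"dz":0,"rx":0,"ry":0,"rz":0,"hand":0.071},{"dx":0,"dy":0,"dz":0,"rx":0,"ry":0,"rz":0,"hand":0.071}]'
python3 - <<'E'
from rig import manip
import cv2
d=manip.get_image("wrist"); cv2.imwrite("pics/w5.png",d["frame"][:,:,::-1])
E
```

```text
clock: 7.57
position: [0.4819, -0.0718, 0.0047]
ee_rot: [0.0, 0.018, 1.0, -0.0]
contact_force: [0.2, -2.1, -1.4]
width: 0.071
gripper_force: 1.2
clock: 7.98
position: [0.4817, -0.0554, 0.0043]
ee_rot: [-0.001, 0.017, 1.0, 0.0]
contact_force: [-1.0, -0.4, 0.1]
width: 0.0708
gripper_force: 0.4
```

View pics/w5.png

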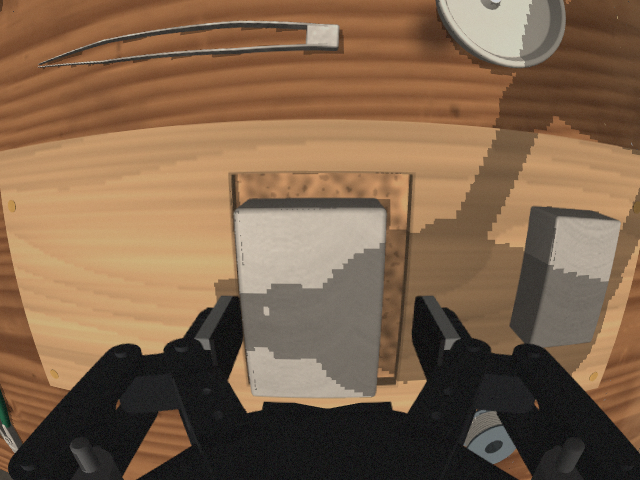

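The block (235..386, 203..396 px) now looks smaller and lies inside the recess outline, with cork visible at the front and far side. I'll check whether its size fits the seated height, open, raise clear and look from above.

```bash
python3 - <<'E'
from h import *
M=np.array([[9.5626e-04,.960487515,.278321431,.0699374706],[1,-1.0515e-3,1.93e-4,1.95e-4],[4.78e-4,.278321087,-.960487972,-.163777686]])
def wr(u,v,z):
    x,y=u-326.844,v-242.4415; r=np.hypot(x,y); t=r/371.648; d=M[:,:3]@np.array([np.sin(t)*x/r,-np.sin(t)*y/r,-np.cos(t)])
    return np.round(M[:,3]+d*(z-M[2,3])/d[2],4)[:2]
for z in(-.0384,-.0304): print(z,"far",wr(235,210,z),wr(386,208,z),"near",wr(252,396,z),wr(377,395,z))
print("recess",wr(230,173,-.0125),wr(413,173,-.0125),wr(396,384,-.0125))
E
python3 -m pendant '[{"dx":0,"dy":0.001,"dz":0,"rx":0,"ry":0,"rz":0,"hand":0.085},{"dx":0,"dy":0.001,"dz":0,"rx":0,"ry":0,"rz":0,"hand":0.085},{"dx":0,"dy":0,"dz":0,"rx":0,"ry":0,"rz":0,"hand":0.085},{"dx":0,"dy":0,"dz":-0.01,"rx":0,"ry":0,"rz":0,"hand":0.085},{"dx":0,"dy":0,"dz":-0.02,"rx":0,"ry":0,"rz":0,"hand":0.085},{"dx":0,"dy":0,"dz":-0.03,"rx":0,"ry":0,"rz":0,"hand":0.085},{"dx":0,"dy":0,"dz":-0.03,"rx":0,"ry":0,"rz":0,"hand":0.085},{"dx":0.02,"dy":0,"dz":-0.03,"rx":0,"ry":0,"rz":0,"hand":0.085},{"dx":0.03,"dy":0,"dz":-0.02,"rx":0,"ry":0,"rz":0,"hand":0.085},{"dx":0.03,"dy":0,"dz":0,"rx":0,"ry":0,"rz":0,"hand":0.085},{"dx":0.03,"dy":0,"dz":0,"rx":0,"ry":0,"rz":0,"hand":0.085},{"dx":0,"dy":0,"dz":0,"rx":0,"ry":0,"rz":0,"hand":0.085}]'
python3 - <<'E'
from rig import manip
import cv2,numpy as np
s=manip.get_image("side")["frame"][190:335,215:425]; w=manip.get_image("wrist")["frame"]
a=cv2.resize(s,(400,276),interpolation=cv2.INTER_CUBIC); b=cv2.resize(w,(400,300))
cv2.imwrite("pics/c6.png",np.vstack([cv2.resize(s,(640,300),interpolation=cv2.INTER_CUBIC),w[150:450]])[:,:,::-1])
E
```

```text
-0.0384 far [ 0.0454 -0.032 ] [0.046  0.0206] near [-0.0359 -0.0323] [-0.0346  0.0218]
-0.0304 far [ 0.0438 -0.0341] [0.0445 0.0219] near [-0.0426 -0.0343] [-0.0412  0.0231]
recess [ 0.0561 -0.0401] [0.056  0.0358] [-0.0492  0.0356]
clock: 9.03
position: [0.3657, -0.0488, 0.1442]
ee_rot: [-0.003, 0.018, 1.0, 0.001]
contact_force: [0.4, 0.6, 0.2]
width: 0.0846
gripper_force: 0.0
```

View pics/c6.png

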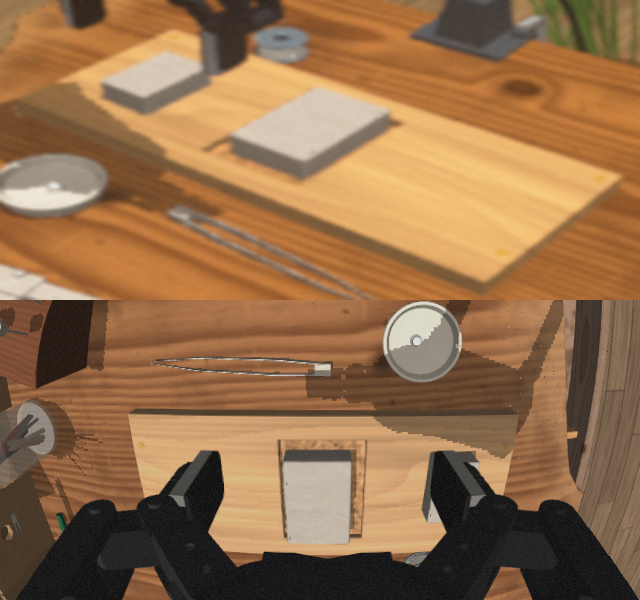

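The side view shows the block sunk level in the recess. In the wrist view, cork is visible in front and to the far side, nothing is touching it, and the small block is untouched. The seated-height sizes fit (far and near ends equal, so it lies flat).

```bash
python3 -c "
from rig import manip
print(manip.sign_off())"
```

```text
the job is handed in; nothing more can be done
None
```

I slid the larger block along the board into the recess, where the camera views show it lying flat. It was pushed and never lifted, the smaller block was left alone, and the job was handed in at about 9 s.

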